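# Make up two watchmaking kits

### The job

Make up two watch-repair kits: the teal tray gets the loupe with the pink ring and the steel movement holder, the cream tray gets the loupe with the blue ring and the black case cushion. In each tray set the loupe on the tan chamois pad and the other piece in the bare compartment, each standing upright and flat on the floor of its compartment, set down and not dropped. Leave the yellow-ringed loupe, the glass jar and the aluminium tin where they are.

Things in the scene. Friction and masses are not known exactly. Their poses are not given: they have to be found in the camera images.
- teal_tray: Teal (blue-green) kit tray, fixed, any yaw, 82 (x) by 160 (y) by 12 mm high. Floor 4 mm thick; walls and one divider 4 mm thick, rising 8 mm above the floor. Two compartments 74 by 74 mm centred at x = 0, y = +39 and -39 mm in its frame; the +y one has a tan chamois pad (floor level the same), the -y one a bare teal floor. Origin: centre of its underside, z up.
- cream_tray: Cream kit tray, fixed, any yaw, 82 (x) by 160 (y) by 12 mm high. Floor 4 mm thick; walls and one divider 4 mm thick, rising 8 mm above the floor. Two compartments 74 by 74 mm centred at x = 0, y = +39 and -39 mm in its frame; the +y one has a tan chamois pad (floor level the same), the -y one a bare cream floor. Origin: centre of its underside, z up.
- pink_loupe: eye loupe standing on its wide end, black, a bright pink ring round its upper end and a dark lens on top. Round, 34 mm tall: foot 38 mm across up to 6 mm high, tapering to a straight 31 mm barrel from 12 mm up to the top; grip the barrel. About 40 g. Origin: centre of its underside, z up.
- blue_loupe: eye loupe standing on its wide end, black, a bright blue ring round its upper end and a dark lens on top. Round, 34 mm tall: foot 38 mm across up to 6 mm high, tapering to a straight 31 mm barrel from 12 mm up to the top; grip the barrel. About 40 g. Origin: centre of its underside, z up.
- movement_holder: steel movement holder: a rectangular block 56 mm (x) by 30 mm (y) by 28 mm tall, with dark grooves and a brass watch movement 21 mm across inlaid in its top; grip it across the 30 mm. About 160 g. Origin: centre of its underside, z up.
- case_cushion: case cushion: a plain hard black disc 52 mm in diameter and 28 mm tall, with a dark grey round face on top. About 70 g. Origin: centre of its underside, z up.
- yellow_loupe: eye loupe standing on its wide end, black, a bright yellow ring round its upper end and a dark lens on top. Round, 34 mm tall: foot 38 mm across up to 6 mm high, tapering to a straight 31 mm barrel from 12 mm up to the top; grip the barrel. About 40 g. Origin: centre of its underside, z up. Not wanted: leave it where it is.
- glass_jar: small clear glass jar 48 mm in diameter with a glass ball stopper, 61 mm tall in all, loose. Not wanted: leave it where it is. Origin: centre of its underside, z up.
- parts_tin: flat round silvery aluminium parts tin with a grey lid, 42 mm in diameter and 18 mm tall, loose. Not wanted: leave it where it is. Origin: centre of its underside, z up.

How it is judged (in metres and radians):
At the end, for the whole second after the job is handed in: Each loupe on the pad, holder and cushion in the bare compartment of their trays: underside within 3 mm of the floor, tilt under 0.1 rad, within 24 mm of the compartment centre along each tray axis, at rest. Yellow loupe, jar and tin within 20 mm of their start (x of pink_loupe in the frame of teal_tray between -0.024 and 0.024 m and y of pink_loupe in the frame of teal_tray between 0.015 and 0.063 m and z of pink_loupe in the frame of teal_tray between 0.001 and 0.007 m and angle between each of pink_loupe, movement_holder, blue_loupe, case_cushion's own z axis and vertical below 0.1 rad and linear speed of each of pink_loupe, movement_holder, blue_loupe, case_cushion below 0.02 m/s and angular speed of each of pink_loupe, movement_holder, blue_loupe, case_cushion below 0.3 rad/s and x of movement_holder in the frame of teal_tray between -0.024 and 0.024 m and y of movement_holder in the frame of teal_tray between -0.063 and -0.015 m and z of movement_holder in the frame of teal_tray between 0.001 and 0.007 m and x of blue_loupe in the frame of cream_tray between -0.024 and 0.024 m and y of blue_loupe in the frame of cream_tray between 0.015 and 0.063 m and z of blue_loupe in the frame of cream_tray between 0.001 and 0.007 m and x of case_cushion in the frame of cream_tray between -0.024 and 0.024 m and y of case_cushion in the frame of cream_tray between -0.063 and -0.015 m and z of case_cushion in the frame of cream_tray between 0.001 and 0.007 m and distance of each of yellow_loupe, glass_jar, parts_tin from where it was at the start of the episode below 0.02 m); the robot touches nothing.
It fails at once if a kit piece is dropped or thrown (faster than 0.6 m/s while no finger touches it) ((linear speed of pink_loupe above 0.6 m/s and contact force between the fingers and pink_loupe below 0.05 N) or (linear speed of movement_holder above 0.6 m/s and contact force between the fingers and movement_holder below 0.05 N) or (linear speed of blue_loupe above 0.6 m/s and contact force between the fingers and blue_loupe below 0.05 N) or (linear speed of case_cushion above 0.6 m/s and contact force between the fingers and case_cushion below 0.05 N)).
It fails at once if the yellow-ringed loupe, the jar or the tin is moved more than 20 mm (distance of any of yellow_loupe, glass_jar, parts_tin from where it was at the start of the episode above 0.02 m).
It also fails if it takes over 93 s, if anything falls off the work surface, if the arm or the gripper's body presses on something with over 40 N, if the wrist force passes 120 N, or if a joint passes its speed limit or range.

### The arm

A 7-joint arm with a two-finger parallel gripper is mounted at the origin on the work surface. World frame = base frame: x ahead of the robot, y to its left, z up, the work surface at z = 0. Lengths are in mm, angles in rad, forces in N, time in s.
With the tool pointing down it reaches from about 400 to 925 mm from the base axis. Payload 5.6 kg.
Tool frame: the origin (TCP) lies at the very end of the fingers, on their centre line; the grasp point (between the pads) lies 19 mm behind it; z points along the fingers, y is the line along which they close (so a half turn about z gives the same grasp; the last joint's range is limited). The gripper opens to 85 mm and grips with 20 to 120 N. Pads are 22 mm wide; open, the fingers measure 114 mm over their backs; the gripper's body (76 mm by 85 mm) begins 54 mm behind the grasp point. The pads swing forward as they close: fully open they stand 13 mm farther back than shut.
Start: joints at [-1.266, 0.468, -0.012, 1.603, 0.006, 1.071, -0.056], TCP at [221.582, 611.074, 195.79] pointing down, gripper open.
Joint ranges: [-2.53, 2.53], [-0.31, 2.02], [-1.57, 1.55], [0.28, 2.44], [-1.29, 4.43], [0.15, 1.84], [-2.92, 2.92]. Speed limits (rad/s): [2.57, 2.57, 3.14, 3.14, 3.14, 3.14, 3.14].

### API

Orientations are given as a rotation vector (axis times angle).
In Python, from station import robot gives the robot as it stands.
- The arm moves only by the tool play_rows, never from a script. Its argument "rows" is a list that holds one entry, the list of rows, each a list of 7 numbers: the shift along the tool's x, y, z in m, then the turn, a rotation vector about the tool's x, y, z in degrees, then the finger opening in m, from 0 to 0.0854. A call has exactly 10 rows; each row shifts and turns the commanded pose from where the row before left it, along the tool's axes as they then stand; what a row does not reach is not made up. A row lasts 1/8 s, in which the tool goes at most 62.5 mm and 10.7 degrees, less where a joint would pass 70% of its speed; a pose out of reach is approached as far as the arm can. A call is refused whole if a number of a shift passes 0.0625 or a number of a turn 10.7, either way. A call with a gripper value outside its range is refused whole. The fingers move at their own pace and stop on an object; the grip force is fixed at half the most. Time passes only in rows, so rows that do not move let the fingers close, or fill a call up. It gives the time, the measured TCP pose, the force, the opening and the grip force at its end, in the units of the state.
- robot.sense(): the state, without advancing time (a new reading comes with each control period).
- robot.camera(name): name is "side" or "top"; returns the picture (420x560x3 uint8, red, green, blue); there is no depth.
- robot.calibration(name): a dict with "intrinsics" (3x3 intrinsics, pixels), "k1" (the pictures are not rectified: a ray, as slopes to the right and down, at radius r is drawn at 1 + k1 r^2 times it, then the intrinsics apply), "pose" (4x4, takes a point from camera to world coordinates). Camera axes: x right, y down, z forward; pixel columns grow to the right and rows downward; lengths in mm; the calibration is good to about 2 mm. A picture is of the moment at which its call begins. calibration takes no time and is no camera call.
- robot.job_done(): hands the job in; it is judged then, once.
Trained networks look in the newest picture that a camera, given by its name, has taken for a name from the list of things; names that differ only in an ending like _2 or _b are one class to them, and where a whole thing is asked for, a point or a joint stands for the part that bears it (a point fixed in the world has none). Each returns a list of dicts, best first, with "p" (0 to 1); they miss things now and then, are a little off and sometimes report something else, mostly with a low value. They report only what shows in the picture. A call takes as long as a camera call.
- robot.outline_of(target, camera): "mask" (420x560 bool, what is visible of it) and "centre" ([row, column] in pixels, amid what is visible of it).
- robot.spot_point(target, camera): "centre" ([row, column] in pixels: a listed point, or the origin of a listed thing).
The state is a dict: "time_s": time; "joint_positions": joint angles; "qvel": joint speeds; "tau": joint torques, N m; "tool_pos": TCP position; "tool_rot": TCP orientation; "ft_force": force on the tool from outside, world axes, zero at the start; "ft_torque": the same for the moment, N m; "grip_width": finger opening in mm; "gripper_force": force on a finger pad.
Only numpy, scipy, OpenCV 4.12 (cv2) and the standard library are available. Lean on these libraries where they do the work, as an engineer would, in place of code of your own. Each camera call takes 0.05 s, during which the arm holds its last target. There are 200 camera calls.

## Working session

There is one attempt and no reset: what is moved stays moved. The work goes in short steps, Python scripts to look and compute and a tool call to move; the robot and the scene stay as the last step left them, time stands still between calls to the robot, and variables do not carry over. Pictures are saved under pics/ and viewed, at most 14 in all, crops included, and the job is handed in when it is done.

Besides the shell and the picture viewer there is one more tool, called after "Call:" by a JSON object that holds its "name" and its "arguments", one argument or row to a line. play_rows: Moves the arm, as the interface text tells. Its arguments: {"type":"object","properties":{"rows":{"type":"array"}},"required":["rows"]}

```bash
mkdir -p pics; cat > h.py <<'E'
import numpy as np, cv2
from station import robot
from scipy.spatial.transform import Rotation as R
def ray(cam,rc):
    c=robot.calibration(cam);K=np.array(c["intrinsics"]);T=np.array(c["pose"])
    # invert the radial scale
    d=np.array([(rc[1]-K[0,2])/K[0,0],(rc[0]-K[1,2])/K[1,1]]);u=d.copy()
    for _ in range(30): u=d/(1+c["k1"]*(u@u))
    return T[:3,3],T[:3,:3]@np.array([u[0],u[1],1])
def onplane(cam,rc,z):
    o,d=ray(cam,rc);return (o+d*(z-o[2])/d[2])[:2]
def proj(cam,p):
    c=robot.calibration(cam);K=np.array(c["intrinsics"]);T=np.array(c["pose"])
    q=T[:3,:3].T@(np.array(p,float)-T[:3,3]);u=q[:2]/q[2];u=u*(1+c["k1"]*(u@u))
    return np.array([K[1,1]*u[1]+K[1,2],K[0,0]*u[0]+K[0,2]])
def shot(cam,name):
    im=robot.camera(cam);cv2.imwrite(f"pics/{name}.png",im[:,:,::-1]);return im
E
python3 - <<'E'
from h import *
s=robot.sense();print({k:np.round(v,3).tolist() for k,v in s.items()})
print(R.from_rotvec(s["tool_rot"]).as_matrix().round(3))
for c in("top","side"):
    print(c,np.array(robot.calibration(c)["pose"]).round(2).tolist());shot(c,c+"0")
    for n in "teal_tray cream_tray pink_loupe blue_loupe movement_holder case_cushion yellow_loupe glass_jar parts_tin".split():
        for f in(robot.outline_of,robot.spot_point):
            for r in f(n,c)[:2]: print(c,n,f.__name__,round(float(r["p"]),2),np.round(r["centre"],1),onplane(c,r["centre"],0).round(1), r["mask"].sum() if "mask" in r else "")
E
```

```text
{'time_s': 0.0, 'joint_positions': [-1.266, 0.468, -0.012, 1.604, 0.006, 1.071, -0.056], 'qvel': [0.001, 0.001, 0.001, 0.002, 0.002, 0.0, -0.001], 'tau': [-0.001, -53.237, 0.021, -25.13, 0.011, 0.008, 0.0], 'tool_pos': [221.378, 610.46, 194.841], 'tool_rot': [-0.544, -3.094, 0.003], 'ft_force': [-0.301, -0.077, -0.895], 'ft_torque': [-0.032, -0.016, 0.051], 'gripper_force': 0.0, 'grip_width': 85.264}
[[-0.94   0.341 -0.001]
 [ 0.341  0.94  -0.002]
 [-0.    -0.002 -1.   ]]
top [[-0.02, -0.99, 0.16, 399.56], [-1.0, 0.01, -0.03, 17.79], [0.02, -0.16, -0.99, 1128.07], [0.0, 0.0, 0.0, 1.0]]
top teal_tray call 0.93 [254.1 394.9] [ 472.  -261.2] 2676
top teal_tray call 0.69 [164.8 281.5] [681.5  -8.9] 216
top teal_tray call 0.93 [254.4 393.5] [ 471.4 -258. ] 
top cream_tray call 0.87 [252.3 151.7] [484.6 284.6] 2708
top cream_tray call 0.81 [253.5 149.3] [481.9 290. ] 
top pink_loupe call 0.67 [264.1 304.3] [453.4 -55.9] 238
top pink_loupe call 0.26 [169.  338.2] [ 670.1 -139.4] 239
top pink_loupe call 0.58 [263.2 305.3] [455.4 -58.2] 
top blue_loupe call 0.58 [162.6 279.8] [686.7  -5.1] 25
[... 1196 characters left out ...]
67.8] 
side blue_loupe call 0.81 [206.8 342.1] [691.   -1.9] 337
side blue_loupe call 0.62 [210.2 342.7] [686.4 -10.9] 
side movement_holder call 0.58 [199.  275.8] [581.2  90.9] 527
side movement_holder call 0.85 [202.9 276.3] [576.3  79.9] 
side case_cushion call 0.57 [242.5 310.2] [579.5 -52.8] 631
side case_cushion call 0.9 [247.3 307.3] [567.9 -60.6] 
side yellow_loupe call 0.79 [247.8 369.1] [ 672.5 -123.9] 420
side yellow_loupe call 0.59 [250.  369.7] [ 670.1 -129.1] 
side glass_jar call 0.86 [161.4 308.4] [707.5 161.4] 486
side glass_jar call 0.57 [170.1 306.8] [688.3 137.2] 
side parts_tin call 0.87 [227.4 226.8] [453.6  69.4] 344
side parts_tin call 0.61 [227.6 225.9] [451.7  69.8]
```

View pics/top0.png

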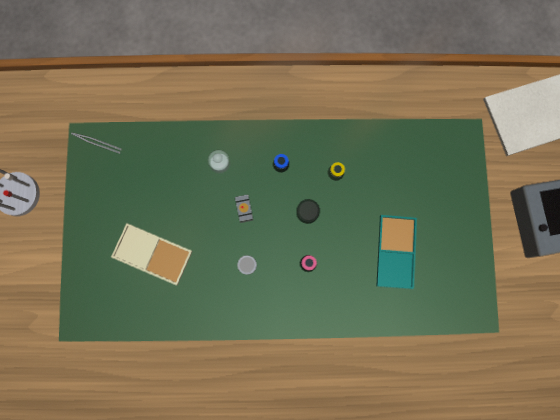

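View pics/side0.png

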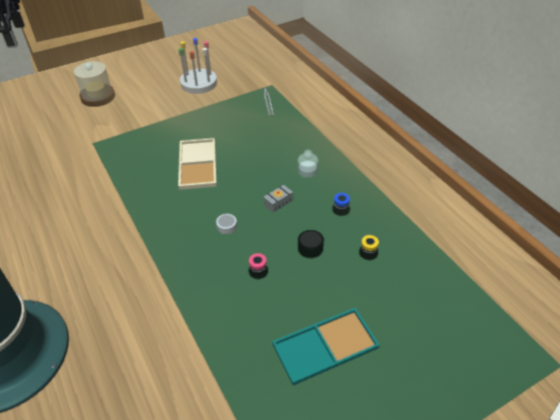

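```bash
cat > fit.py <<'E'
from h import *
from scipy.optimize import minimize
t=np.linspace(0,2*np.pi,40,endpoint=False)
cyl=lambda L:np.vstack([np.c_[r*np.cos(t),r*np.sin(t),0*t+z] for r,z in L])
box=lambda x,y,z:np.array([[a*x/2,b*y/2,c] for a in(-1,1) for b in(-1,1) for c in(0,z)])
loupe=cyl([(19,0),(19,6),(15.5,12),(15.5,34)])
M={"teal_tray":box(82,160,12),"cream_tray":box(82,160,12),"pink_loupe":loupe,"blue_loupe":loupe,"yellow_loupe":loupe,
"movement_holder":box(56,30,28),"case_cushion":cyl([(26,0),(26,28)]),"glass_jar":cyl([(24,0),(24,40),(10,61)]),"parts_tin":cyl([(21,0),(21,18)])}
S=4
def hull(n,cam,x,y,a,z0=0):
    P=M[n]@R.from_euler("z",a).as_matrix().T+[x,y,z0]
    return cv2.convexHull(np.array([proj(cam,p)[::-1] for p in P],np.float32))
def mask_of(n,cam,xy,tries=1):
    best=None
    q=proj(cam,[*xy,10])
    for r in robot.outline_of(n,cam):
        d=np.hypot(*(np.array(r["centre"])-q))
        if d<25 and (best is None or d<best[0]): best=(d,r["mask"])
    return None if best is None else best[1]
def fit(n,x0,masks,z0=0,yaw=True):
    W={}
    for c,m in masks.items():
        r,cc=np.nonzero(m);W[c]=(cv2.resize(m[max(r.min()-15,0):r.max()+16,max(cc.min()-15,0):cc.max()+16].astype(np.float32),None,fx=S,fy=S),max(r.min()-15,0),max(cc.min()-15,0))
    def cost(v):
        s=0
        for c,(m,r0,c0) in W.items():
            h=(hull(n,c,v[0],v[1],v[2]/100 if yaw else 0,z0).reshape(-1,2)-[c0,r0]+.5)*S-.5
            im=np.zeros(m.shape,np.uint8);cv2.fillConvexPoly(im,np.round(h*16).astype(np.int32),1,shift=4)
            s+=1-np.minimum(im,m).sum()/np.maximum(im,m).sum()
        return s/len(W)
    best=None
    for a in (np.arange(0,np.pi,np.pi/8) if yaw and len(x0)<3 else [x0[2] if len(x0)>2 else 0]):
        k=[x0[0],x0[1],a*100][:3 if yaw else 2]
        r=minimize(cost,k,method="Nelder-Mead",options=dict(initial_simplex=np.array([k]+[np.array(k)+8*np.eye(len(k))[i] for i in range(len(k))]),xatol=.1,fatol=1e-4))
        if best is None or r.fun<best.fun: best=r
    v=best.x.copy()
    if yaw: v[2]/=100
    return v,best.fun
E
cat > a.py <<'E'
from fit import *
G={"teal_tray":(475,-258),"cream_tray":(482,287),"pink_loupe":(452,-58),"blue_loupe":(685,-9),"yellow_loupe":(667,-131),"movement_holder":(579,79),"case_cushion":(573,-63),"glass_jar":(688,145),"parts_tin":(452,68)}
ims={c:robot.camera(c) for c in("top","side")}
for n,g in G.items():
    ms={c:mask_of(n,c,g) for c in("top","side")};ms={c:m for c,m in ms.items() if m is not None}
    yaw="tray" in n or "holder" in n
    print(n,list(ms),[ (np.round(v,2).tolist(),round(f,3)) for v,f in [fit(n,g,ms,yaw=yaw)]+[fit(n,g,{c:m},yaw=yaw) for c,m in ms.items()]])
hsv={c:cv2.cvtColor(i,cv2.COLOR_RGB2HSV) for c,i in ims.items()}
for n,(lo,hi) in {"pink_loupe":(160,176),"blue_loupe":(108,125),"yellow_loupe":(22,34)}.items():
    for c in hsv:
        m=cv2.inRange(hsv[c],(lo,130,90),(hi,255,255));q=proj(c,[*G[n],30]);rr,cc=np.nonzero(m);k=np.hypot(rr-q[0],cc-q[1])<14
        rc=((rr[k].min()+rr[k].max())/2,(cc[k].min()+cc[k].max())/2);print(n,c,k.sum(),onplane(c,rc,32).round(1))
for n in("teal_tray","cream_tray"):
  for c in hsv:
    m=cv2.inRange(hsv[c],(8,110,120),(20,255,255));q=proj(c,[*G[n],4]);l,N=cv2.connectedComponents(m);
    n_,l,st,ce=cv2.connectedComponentsWithStats(m)
    for i in range(1,n_):
        if 250<st[i,4]<3000 and np.hypot(*(ce[i][::-1]-q))<60: print("pad",n,c,st[i,4],onplane(c,ce[i][::-1],4).round(1))
E
python3 a.py
```

```text
Traceback (most recent call last):
  File "a.py", line 7, in <module>
    print(n,list(ms),[ (np.round(v,2).tolist(),round(f,3)) for v,f in [fit(n,g,ms,yaw=yaw)]+[fit(n,g,{c:m},yaw=yaw) for c,m in ms.items()]])
                                                                       ~~~^^^^^^^^^^^^^^^^
  File "fit.py", line 34, in fit
    r=minimize(cost,k,method="Nelder-Mead",options=dict(initial_simplex=np.array([k]+[np.array(k)+8*np.eye(len(k))[i] for i in range(len(k))]),xatol=.1,fatol=1e-4))
  File "fit.py", line 27, in cost
    h=(hull(n,c,v[0],v[1],v[2]/100 if yaw else 0,z0).reshape(-1,2)-[c0,r0]+.5)*S-.5
       ~~~~^^^^^^^^^^^^^^^^^^^^^^^^^^^^^^^^^^^^^^^^^
  File "fit.py", line 12, in hull
    return cv2.convexHull(np.array([proj(cam,p)[::-1] for p in P],np.float32))
                                    ~~~~^^^^^^^
  File "h.py", line 13, in proj
    c=robot.calibration(cam);K=np.array(c["intrinsics"]);T=np.array(c["pose"])
ValueError: time passes only in moves, steps and waits
```

```bash
sed -i 's/robot.calibration(cam)/CAL[cam]/' h.py; sed -i '3a CAL={c:robot.calibration(c) for c in ("top","side")}' h.py; sed -i 's/def hull/def projs(cam,P):\n    c=CAL[cam];K=np.array(c["intrinsics"]);T=np.array(c["pose"]);q=(P-T[:3,3])@T[:3,:3];u=q[:,:2]\/q[:,2:];u=u*(1+c["k1"]*(u**2).sum(1,keepdims=True));return u*[K[0,0],K[1,1]]+K[:2,2]\ndef hull/; s/np.array(\[proj(cam,p)\[::-1\] for p in P\],np.float32)/projs(cam,P).astype(np.float32)/' fit.py
python3 a.py
```

```text
teal_tray ['top', 'side'] [([478.57, -264.22, 1.47], np.float64(0.034)), ([478.28, -263.79, 1.47], np.float64(0.038)), ([478.94, -264.45, 1.48], np.float64(0.026))]
cream_tray ['top', 'side'] [([481.19, 283.44, -0.41], np.float64(0.038)), ([480.79, 283.76, 2.74], np.float64(0.035)), ([481.85, 283.76, 2.73], np.float64(0.036))]
pink_loupe ['top', 'side'] [([455.88, -62.81], np.float64(0.099)), ([455.02, -62.37], np.float64(0.092)), ([456.59, -63.78], np.float64(0.072))]
blue_loupe ['top', 'side'] [([685.64, -6.09], np.float64(0.116)), ([684.06, -5.5], np.float64(0.142)), ([685.86, -6.5], np.float64(0.074))]
yellow_loupe ['top', 'side'] [([663.91, -133.1], np.float64(0.091)), ([663.53, -132.61], np.float64(0.094)), ([664.25, -133.34], np.float64(0.078))]
movement_holder ['top', 'side'] [([579.64, 78.18, 0.19], np.float64(0.087)), ([578.76, 78.61, 0.19], np.float64(0.08)), ([580.33, 77.43, 3.35], np.float64(0.071))]
case_cushion ['top', 'side'] [([572.3, -64.11], np.float64(0.084)), ([572.32, -63.55], np.float64(0.067)), ([572.15, -65.26], np.float64(0.094))]
glass_jar ['top', 'side'] [([687.34, 131.55], np.float64(0.131)), ([686.13, 131.83], np.float64(0.108)), ([687.73, 131.67], np.float64(0.146))]
parts_tin ['top', 'side'] [([453.92, 71.65], np.float64(0.124)), ([453.55, 72.13], np.float64(0.1)), ([454.52, 71.55], np.float64(0.144))]
pink_loupe top 79 [455.2 -63. ]
pink_loupe side 157 [455.1 -66.1]
blue_loupe top 129 [682.2  -7.1]
blue_loupe side 156 [682.3  -8.9]
yellow_loupe top 126 [ 662.5 -132.3]
yellow_loupe side 191 [ 662.9 -134.6]
pad teal_tray top 959 [ 516.7 -268. ]
pad teal_tray side 1357 [ 518.  -266.4]
pad cream_tray top 1028 [465.6 248.7]
pad cream_tray side 525 [466.6 252.8]
```

```bash
cat > d.py <<'E'
# usage: d.py x y z [close_dir_deg]: tool-frame shift (mm) from the measured pose
import sys;from h import *
v=list(map(float,sys.argv[1:]));s=robot.sense();m=R.from_rotvec(s["tool_rot"]).as_matrix()
print("t",round(s["time_s"],2),"pos",np.round(s["tool_pos"],1),"closedir",np.degrees(np.arctan2(m[1,1],m[0,1])).round(1),"tilt",m[:2,2].round(4),"q",np.round(s["joint_positions"],2),"grip",round(s["grip_width"],1),round(s["gripper_force"],1),"ft",np.round(s["ft_force"],1))
if v: d=m.T@(np.array(v[:3])-s["tool_pos"]);print("tool shift",d.round(1),"len",np.linalg.norm(d).round(1))
E
```

Call:
{"name": "play_rows", "arguments": {
  "rows": [
    [[0,0,0,0,0,-7.7,0.085],[0,0,0,0,0,-7.7,0.085],[0,0,0,0,0,-7.7,0.085],[0,0,0,0,0,-7.7,0.085],[-0.0166,-0.056,0,0,0,0,0.085],[-0.0166,-0.056,0,0,0,0,0.085],[-0.0166,-0.056,0,0,0,0,0.085],[-0.0166,-0.056,0,0,0,0,0.085],[-0.0166,-0.056,0,0,0,0,0.085],[-0.0166,-0.056,0,0,0,0,0.085]]
  ]
}}

```text
time_s: 4.35
tool_pos: [383.6, 298.2, 196.2]
tool_rot: [-0.297, 3.127, 0.001]
ft_force: [-0.1, 0.6, 0.3]
grip_width: 85.1
gripper_force: 0.0
```

```bash
python3 d.py 572.3 -64.1 110
```

```text
t 4.35 pos [383.6 298.2 196.2] closedir 100.9 tilt [0.0009 0.0007] q [-0.72  0.19 -0.01  1.99  0.    0.96  1.03] grip 85.1 0.0 ft [-0.1  0.6  0.3]
tool shift [-116.9 -391.4   86.1] len 417.5
```

Call:
{"name": "play_rows", "arguments": {
  "rows": [
    [[-0.0146,-0.0489,0.0108,0,0,0,0.085],[-0.0146,-0.0489,0.0108,0,0,0,0.085],[-0.0146,-0.0489,0.0108,0,0,0,0.085],[-0.0146,-0.0489,0.0108,0,0,0,0.085],[-0.0146,-0.0489,0.0108,0,0,0,0.085],[-0.0146,-0.0489,0.0108,0,0,0,0.085],[-0.0146,-0.0489,0.0108,0,0,0,0.085],[-0.0146,-0.0489,0.0108,0,0,0,0.085],[0,0,0,0,0,0,0.085],[0,0,0,0,0,0,0.085]]
  ]
}}

```text
time_s: 5.6
tool_pos: [570.9, -61.7, 109.2]
tool_rot: [0.298, -3.127, -0.001]
ft_force: [-0.5, 0.6, -0.8]
grip_width: 85.0
gripper_force: 0.0
```

```bash
python3 d.py 572.3 -64.1 7; python3 -c "
from h import *
im=shot('side','s1');i=cv2.resize(im[160:330,200:420],None,fx=3,fy=3);cv2.imwrite('pics/s1c.png',i[:,:,::-1])"
```

```text
t 5.6 pos [570.9 -61.7 109.2] closedir 100.9 tilt [-0.0007  0.0006] q [-0.11  0.45  0.2   1.88 -0.12  0.83  1.91] grip 85.0 0.0 ft [-0.5  0.6 -0.8]
tool shift [ -1.   -2.7 102.2] len 102.2
```

View pics/s1c.png

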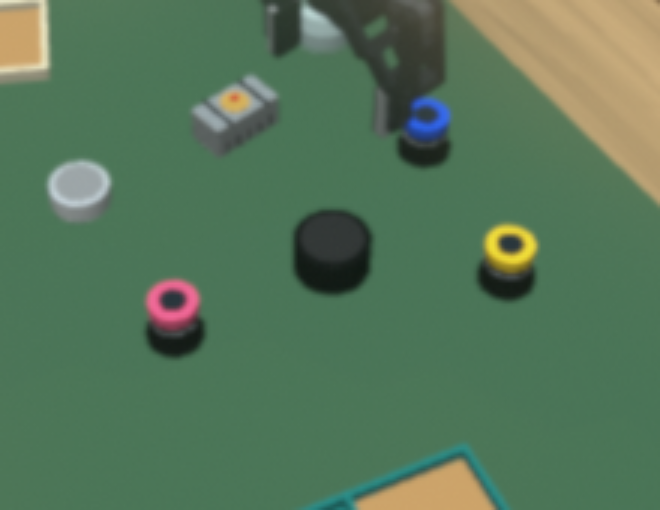

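Call:
{"name": "play_rows", "arguments": {
  "rows": [
    [[-0.0005,-0.0012,0.024,0,0,0,0.085],[-0.0005,-0.0012,0.024,0,0,0,0.085],[0,0,0.022,0,0,0,0.085],[0,0,0.018,0,0,0,0.085],[0,0,0.014,0,0,0,0.085],[0,0,0,0,0,0,0.085],[0,0,0,0,0,0,0.03],[0,0,0,0,0,0,0.02],[0,0,0,0,0,0,0.02],[0,0,0,0,0,0,0.02]]
  ]
}}

```text
time_s: 6.9
tool_pos: [572.9, -64.5, 7.7]
tool_rot: [-0.297, 3.127, -0.0]
ft_force: [0.1, -0.4, 0.7]
grip_width: 19.8
gripper_force: 0.0
```

```bash
python3 d.py 496.7 319.2 110
```

```text
t 6.9 pos [572.9 -64.5   7.7] closedir 100.9 tilt [ 0.0006 -0.    ] q [-0.08  0.6   0.17  1.91 -0.16  0.64  1.95] grip 19.8 0.0 ft [ 0.1 -0.4  0.7]
tool shift [   2.4  391.1 -102.4] len 404.3
```

```bash
python3 -c "
from h import *
a=shot('side','s2')[180:300,240:400];b=shot('top','t2')[150:270,230:390]
i=np.vstack([cv2.resize(x,None,fx=4,fy=2.5) for x in (a,)]+[cv2.resize(b,None,fx=4,fy=2.5)]);cv2.imwrite('pics/c2.png',i[:,:,::-1])"
```

```text
(no output)
```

View pics/c2.png

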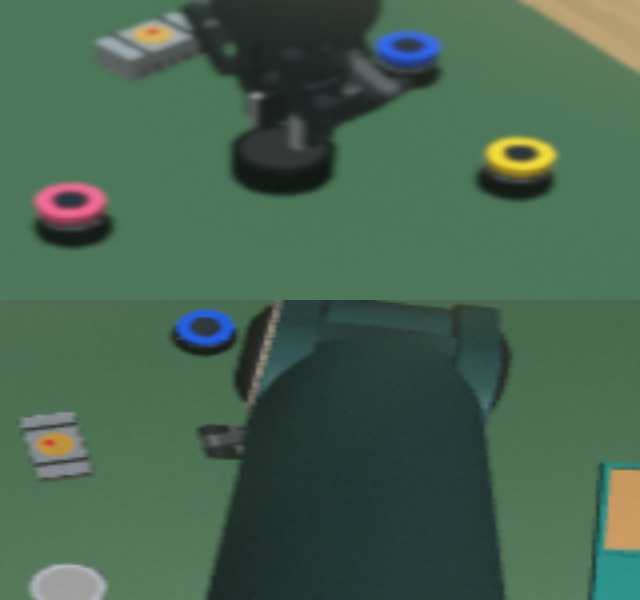

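```bash
python3 -c "
from h import *
for p in [(571,-62,109),(571+8,-62-42,122),(571-8,-62+42,122),(573,-64.5,8),(573,-64.5,28)]: print(p,proj('side',p).round(0),proj('top',p).round(0))
from fit import *
m=mask_of('case_cushion','side',(572,-60)); print(fit('case_cushion',(572,-64),{'side':m},yaw=False))
cv2.imwrite('pics/tf.png',cv2.imread('pics/t2.png'))
"
```

```text
(571, -62, 109) [209. 310.] [204. 309.]
(579, -104, 122) [216. 327.] [199. 330.]
(563, -20, 122) [191. 295.] [207. 289.]
(573, -64.5, 8) [245. 311.] [211. 307.]
(573, -64.5, 28) [238. 311.] [209. 308.]
(array([571.81479184, -65.82588647]), np.float64(0.21444720029830933))
```

View pics/t2.png

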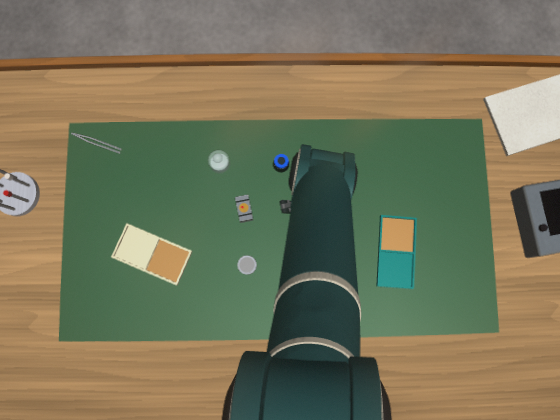

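```bash
python3 -c "
from h import *
out=[]
for f,p in (('s1',(571,-62,0)),('s2',(573,-64.5,0))):
    i=cv2.imread(f'pics/{f}.png');r0,c0=150,260;k=6;i=cv2.resize(i[r0:r0+100,c0:c0+66],None,fx=k,fy=k,interpolation=cv2.INTER_CUBIC)
    i=np.clip(i.astype(float)*1.6,0,255).astype(np.uint8)
    w=(42.5 if f=='s1' else 10);z0=109 if f=='s1' else 8
    for s in(-1,1):
        for dz in (0,20,40,60):
            q=(proj('side',(p[0]-s*.19*w,p[1]+s*.98*w,z0+dz))-[r0,c0]+.5)*k; cv2.circle(i,(int(q[1]),int(q[0])),3,(0,0,255) if dz else (0,255,255),-1)
    out.append(i)
cv2.imwrite('pics/m.png',np.hstack(out))"
```

```text
(no output)
```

View pics/m.png

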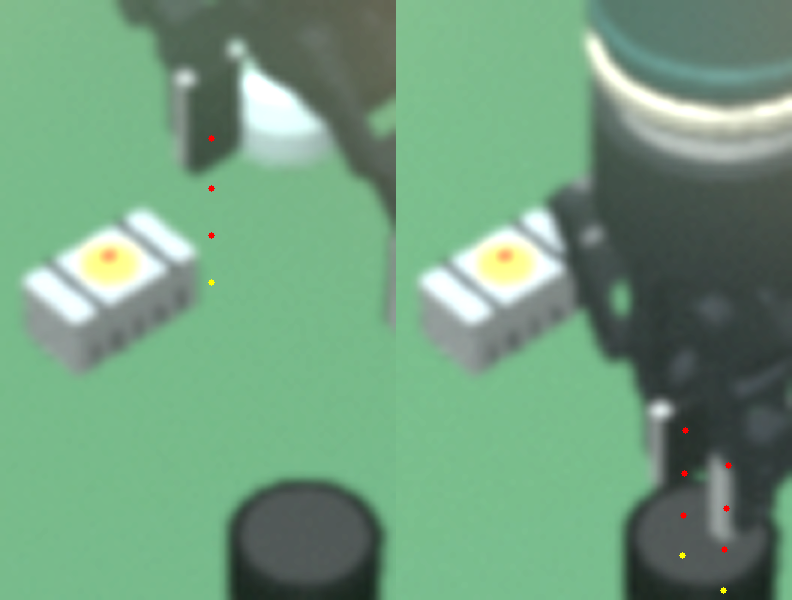

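Call:
{"name": "play_rows", "arguments": {
  "rows": [
    [[0,0,0,0,0,0,0.085],[0,0,0,0,0,0,0.085],[0,0,0,0,0,0,0.085],[0,0,0,0,0,0,0.085],[0,0,0,0,0,0,0.085],[0,0,0.003,0,0,0,0.085],[0,0,0.003,0,0,0,0.085],[0,0,0.003,0,0,0,0.085],[0,0,0.003,0,0,0,0.085],[0,0,0.003,0,0,0,0.085]]
  ]
}}

```text
time_s: 8.3
tool_pos: [572.6, -64.4, -7.9]
tool_rot: [0.298, -3.127, -0.0]
ft_force: [-0.3, 0.4, 0.5]
grip_width: 84.7
gripper_force: 0.0
```

```bash
python3 d.py 572.3 -64.1 -18; python3 -c "
from h import *
i=shot('side','s3')[:,:,::-1]
r0,c0=170,270;k=7;i=cv2.resize(i[r0:r0+85,c0:c0+80],None,fx=k,fy=k,interpolation=cv2.INTER_CUBIC)
i=np.clip(i.astype(float)*1.8,0,255).astype(np.uint8)
p=robot.sense()['tool_pos']
for s in(-1,1):
    for dz in (0,20,40,60):
        q=(proj('side',(p[0]-s*.19*42.5,p[1]+s*.98*42.5,p[2]+dz))-[r0,c0]+.5)*k; cv2.circle(i,(int(q[1]),int(q[0])),3,(0,0,255) if dz else (0,255,255),-1)
cv2.imwrite('pics/m3.png',i)"
```

```text
t 8.3 pos [572.6 -64.4  -7.9] closedir 100.9 tilt [-0.  0.] q [-0.07  0.63  0.16  1.92 -0.17  0.61  1.96] grip 84.7 0.0 ft [-0.3  0.4  0.5]
tool shift [ 0.3  0.4 10.1] len 10.1
```

View pics/m3.png

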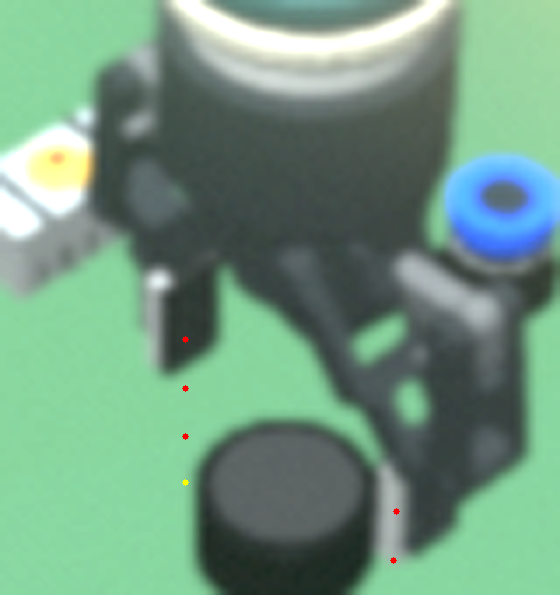

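Call:
{"name": "play_rows", "arguments": {
  "rows": [
    [[0,0,0.006,0,0,0,0.085],[0,0,0.006,0,0,0,0.085],[0,0,0.005,0,0,0,0.085],[0,0,0,0,0,0,0.04],[0,0,0,0,0,0,0.04],[0,0,0,0,0,0,0.04],[0,0,0,0,0,0,0.04],[0,0,0,0,0,0,0.04],[0,0,0,0,0,0,0.04],[0,0,0,0,0,0,0.04]]
  ]
}}

```text
time_s: 9.6
tool_pos: [572.9, -64.5, -23.9]
tool_rot: [-0.297, 3.127, 0.0]
ft_force: [-0.9, 1.0, 4.6]
grip_width: 49.3
gripper_force: 62.0
```

```bash
python3 d.py 496.7 319.2 80
```

```text
t 9.6 pos [572.9 -64.5 -23.9] closedir 100.9 tilt [0.0005 0.0001] q [-0.07  0.65  0.15  1.92 -0.17  0.58  1.96] grip 49.3 62.0 ft [-0.9  1.   4.6]
tool shift [   2.5  391.2 -103.9] len 404.7
```

Call:
{"name": "play_rows", "arguments": {
  "rows": [
    [[0,0,-0.015,0,0,0,0.04],[0,0,-0.03,0,0,0,0.04],[0,0,-0.035,0,0,0,0.04],[0,0,-0.024,0,0,0,0.04],[0.0003,0.03,0,0,0,0,0.04],[0.0003,0.05,0,0,0,0,0.04],[0.0003,0.05,0,0,0,0,0.04],[0.0003,0.05,0,0,0,0,0.04],[0.0003,0.05,0,0,0,0,0.04],[0.0003,0.05,0,0,0,0,0.04]]
  ]
}}

```text
time_s: 10.85
tool_pos: [518.0, 211.8, 80.4]
tool_rot: [-0.297, 3.126, 0.001]
ft_force: [0.9, -0.1, -0.3]
grip_width: 49.4
gripper_force: 62.3
```

Call:
{"name": "play_rows", "arguments": {
  "rows": [
    [[0.0003,0.05,0,0,0,0,0.04],[0.0003,0.04,0,0,0,0,0.04],[0,0.02,0,0,0,0,0.04],[0,0,0.02,0,0,0,0.04],[0,0,0.02,0,0,0,0.04],[0,0,0,0,0,0,0.04],[0,0,0,0,0,0,0.04],[0,0,0,0,0,0,0.04],[0,0,0,0,0,0,0.04],[0,0,0,0,0,0,0.04]]
  ]
}}

```text
time_s: 12.1
tool_pos: [496.9, 318.2, 39.7]
tool_rot: [-0.297, 3.127, 0.0]
ft_force: [0.2, -0.4, -1.0]
grip_width: 49.5
gripper_force: 62.3
```

```bash
python3 d.py 496.7 319.2 -19; python3 -c "
from h import *
shot('top','t4')
i=shot('side','s4')[:,:,::-1]
r0,c0=90,150;k=6;i=cv2.resize(i[r0:r0+100,c0:c0+110],None,fx=k,fy=k,interpolation=cv2.INTER_CUBIC)
i=np.clip(i.astype(float)*1.8,0,255).astype(np.uint8)
p=robot.sense()['tool_pos']
for s in(-1,1):
    for dz in (0,20,40,60):
        q=(proj('side',(p[0]-s*.19*26,p[1]+s*.98*26,p[2]+dz))-[r0,c0]+.5)*k; cv2.circle(i,(int(q[1]),int(q[0])),3,(0,0,255) if dz else (0,255,255),-1)
for x,y in((496.7,319.2),(465.7,247.6)):
    q=(proj('side',(x,y,4))-[r0,c0]+.5)*k; cv2.circle(i,(int(q[1]),int(q[0])),4,(255,0,0),-1)
cv2.imwrite('pics/m4.png',i)"
```

```text
t 12.1 pos [496.9 318.2  39.7] closedir 100.9 tilt [0.0004 0.0003] q [-0.72  0.57  0.13  1.87 -0.1   0.71  1.22] grip 49.5 62.3 ft [ 0.2 -0.4 -1. ]
tool shift [ 0.   1.  58.7] len 58.7
```

View pics/m4.png

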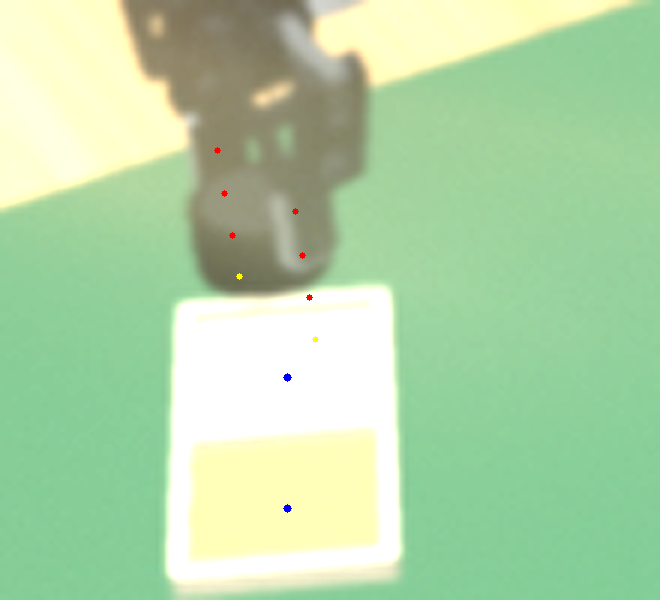

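Call:
{"name": "play_rows", "arguments": {
  "rows": [
    [[0,0.001,0.01,0,0,-5.2,0.04],[0,0,0.01,0,0,-5.2,0.04],[0,0,0.012,0,0,0,0.04],[0,0,0.01,0,0,0,0.04],[0,0,0.007,0,0,0,0.04],[0,0,0.004,0,0,0,0.04],[0,0,0.002,0,0,0,0.04],[0,0,0.001,0,0,0,0.04],[0,0,0,0,0,0,0.04],[0,0,0,0,0,0,0.04]]
  ]
}}

```text
time_s: 13.45
tool_pos: [496.7, 319.2, -16.4]
tool_rot: [-0.58, 3.087, 0.0]
ft_force: [0.2, -0.3, -0.5]
grip_width: 49.3
gripper_force: 62.3
```

```bash
python3 d.py 496.7 319.2 -19.9
```

```text
t 13.45 pos [496.7 319.2 -16.4] closedir 111.3 tilt [0.0004 0.0003] q [-0.68  0.66  0.07  1.88 -0.08  0.61  1.38] grip 49.3 62.3 ft [ 0.2 -0.3 -0.5]
tool shift [0.  0.  3.5] len 3.5
```

Call:
{"name": "play_rows", "arguments": {
  "rows": [
    [[0,0,0.001,0,0,0,0.04],[0,0,0.001,0,0,0,0.04],[0,0,0.001,0,0,0,0.04],[0,0,0.0005,0,0,0,0.04],[0,0,0,0,0,0,0.04],[0,0,0,0,0,0,0.04],[0,0,0,0,0,0,0.04],[0,0,0,0,0,0,0.04],[0,0,0,0,0,0,0.04],[0,0,0,0,0,0,0.04]]
  ]
}}

```text
time_s: 14.7
tool_pos: [496.5, 319.1, -19.9]
tool_rot: [0.58, -3.088, -0.0]
ft_force: [-1.9, -1.0, 5.3]
grip_width: 49.4
gripper_force: 62.8
```

Call:
{"name": "play_rows", "arguments": {
  "rows": [
    [[0,0,0,0,0,0,0.051],[0,0,0,0,0,0,0.054],[0,0,0,0,0,0,0.058],[0,0,0,0,0,0,0.06],[0,0,0,0,0,0,0.06],[0,0,-0.005,0,0,0,0.06],[0,0,-0.02,0,0,0,0.06],[0,0,-0.035,0,0,0,0.06],[0,0,-0.04,0,0,5.2,0.06],[0,0,-0.02,0,0,5.2,0.06]]
  ]
}}

```text
time_s: 15.95
tool_pos: [497.9, 320.0, 103.9]
tool_rot: [-0.292, 3.124, 0.005]
ft_force: [-0.2, 0.4, -0.9]
grip_width: 60.4
gripper_force: 0.0
```

```bash
python3 d.py 684 -7.1 100;python3 -c "
from fit import *
shot('side','s5');shot('top','t5')
ms={c:mask_of('case_cushion',c,(497,319)) for c in('side','top')}
for c,m in ms.items():
  if m is not None: print(c,fit('case_cushion',(497,319),{c:m},z0=4,yaw=False))
"
```

```text
t 15.95 pos [497.9 320.  103.9] closedir 100.7 tilt [0.0039 0.0033] q [-0.74  0.47  0.14  1.84 -0.09  0.83  1.2 ] grip 60.4 0.0 ft [-0.2  0.4 -0.9]
tool shift [-122.2 -355.9    3.6] len 376.3
side (array([495.84766769, 318.20281029]), np.float64(0.10516518354415894))
top (array([494.32002258, 318.33786011]), np.float64(0.20837873220443726))
```

Call:
{"name": "play_rows", "arguments": {
  "rows": [
    [[-0.0153,-0.0445,0,0,0,0,0.07],[-0.0153,-0.0445,0,0,0,0,0.07],[-0.0153,-0.0445,0,0,0,0,0.07],[-0.0153,-0.0445,0,0,0,0,0.07],[-0.0153,-0.0445,0,0,0,0,0.07],[-0.0153,-0.0445,0,0,0,0,0.07],[-0.0153,-0.0445,0,0,0,0,0.07],[-0.0153,-0.0445,0,0,0,0,0.07],[0,0,0.02,0,0,0,0.07],[0,0,0,0,0,0,0.07]]
  ]
}}

```text
time_s: 17.4
tool_pos: [681.2, -6.9, 76.4]
tool_rot: [0.298, -3.121, -0.002]
ft_force: [-0.4, 0.2, 0.2]
grip_width: 69.5
gripper_force: 0.0
```

```bash
python3 d.py 684 -7.1 -20
```

```text
t 17.4 pos [681.2  -6.9  76.4] closedir 100.9 tilt [-0.0065  0.0006] q [-0.17  0.65  0.19  1.61 -0.14  0.9   1.83] grip 69.5 0.0 ft [-0.4  0.2  0.2]
tool shift [-3.4 -0.9 96.4] len 96.5
```

Call:
{"name": "play_rows", "arguments": {
  "rows": [
    [[-0.001,-0.0005,0.025,0,0,0,0.07],[-0.001,0,0.025,0,0,0,0.07],[-0.0005,0,0.02,0,0,0,0.07],[0,0,0.015,0,0,0,0.07],[0,0,0.011,0,0,0,0.07],[0,0,0,0,0,0,0.04],[0,0,0,0,0,0,0.02],[0,0,0,0,0,0,0.02],[0,0,0,0,0,0,0.02],[0,0,0,0,0,0,0.02]]
  ]
}}

```text
time_s: 18.65
tool_pos: [687.5, -7.6, -14.9]
tool_rot: [-0.297, 3.125, -0.0]
ft_force: [-0.4, 0.0, 5.5]
grip_width: 28.6
gripper_force: 59.6
```

```bash
python3 d.py 465.7 247.6 85
```

```text
t 18.65 pos [687.5  -7.6 -14.9] closedir 100.9 tilt [0.0021 0.0001] q [-0.15  0.78  0.16  1.63 -0.17  0.75  1.85] grip 28.6 59.6 ft [-0.4  0.   5.5]
tool shift [ 169.5  292.3 -100.4] len 352.5
```

Call:
{"name": "play_rows", "arguments": {
  "rows": [
    [[0,0,-0.015,0,0,0,0.02],[0,0,-0.03,0,0,0,0.02],[0,0,-0.035,0,0,0,0.02],[0,0,-0.02,0,0,0,0.02],[0.016,0.0275,0,0,0,0,0.02],[0.026,0.045,0,0,0,0,0.02],[0.026,0.045,0,0,0,0,0.02],[0.026,0.045,0,0,0,0,0.02],[0.026,0.045,0,0,0,0,0.02],[0.026,0.045,0,0,0,0,0.02]]
  ]
}}

```text
time_s: 19.9
tool_pos: [494.0, 214.1, 84.0]
tool_rot: [0.298, -3.127, -0.0]
ft_force: [-0.1, 1.1, 0.4]
grip_width: 28.4
gripper_force: 59.3
```

```bash
python3 d.py 467.7 247.6 85; python3 -c "
from h import *
i=shot('side','s6')[60:330,100:420,::-1];cv2.imwrite('pics/m6.png',cv2.resize(i,None,fx=2,fy=2))"
```

```text
t 19.9 pos [494.  214.1  84. ] closedir 100.9 tilt [-0.0002  0.    ] q [-0.6   0.43  0.16  1.97 -0.1   0.75  1.38] grip 28.4 59.3 ft [-0.1  1.1  0.4]
tool shift [19.5 37.9 -1. ] len 42.6
```

View pics/m6.png

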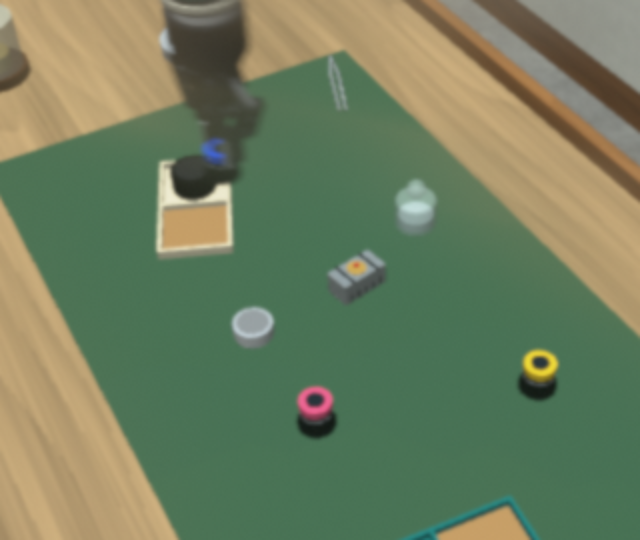

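Call:
{"name": "play_rows", "arguments": {
  "rows": [
    [[0.0098,0.019,0,0,0,0,0.02],[0.0098,0.019,0,0,0,0,0.02],[0,0,0.02,0,0,0,0.02],[0,0,0.025,0,0,0,0.02],[0,0,0.02,0,0,0,0.02],[0,0,0.014,0,0,0,0.02],[0,0,0.008,0,0,0,0.02],[0,0,0.003,0,0,0,0.02],[0,0,0,0,0,0,0.02],[0,0,0,0,0,0,0.02]]
  ]
}}

```text
time_s: 21.2
tool_pos: [469.4, 246.8, -5.6]
tool_rot: [-0.297, 3.127, 0.001]
ft_force: [0.3, -0.2, -0.1]
grip_width: 28.8
gripper_force: 59.3
```

Call:
{"name": "play_rows", "arguments": {
  "rows": [
    [[0,0,0.001,0,0,0,0.02],[0,0,0.001,0,0,0,0.02],[0,0,0.001,0,0,0,0.02],[0,0,0.001,0,0,0,0.02],[0,0,0,0,0,0,0.02],[0,0,0,0,0,0,0.02],[0,0,0,0,0,0,0.02],[0,0,0,0,0,0,0.02],[0,0,0,0,0,0,0.02],[0,0,0,0,0,0,0.02]]
  ]
}}

```text
time_s: 22.45
tool_pos: [469.1, 246.6, -10.1]
tool_rot: [-0.297, 3.127, -0.0]
ft_force: [-0.5, -0.7, -0.2]
grip_width: 28.5
gripper_force: 59.3
```

Call:
{"name": "play_rows", "arguments": {
  "rows": [
    [[0,0,0.0005,0,0,0,0.02],[0,0,0.0005,0,0,0,0.02],[0,0,0,0,0,0,0.02],[0,0,0,0,0,0,0.02],[0,0,0,0,0,0,0.02],[0,0,0,0,0,0,0.02],[0,0,0,0,0,0,0.02],[0,0,0,0,0,0,0.02],[0,0,0,0,0,0,0.02],[0,0,0,0,0,0,0.02]]
  ]
}}

```text
time_s: 23.7
tool_pos: [469.0, 246.6, -11.0]
tool_rot: [-0.297, 3.127, 0.0]
ft_force: [-2.1, -0.0, 5.7]
grip_width: 28.6
gripper_force: 59.6
```

Contact. Release and rise; next the holder at (579.6, 78.2).

Call:
{"name": "play_rows", "arguments": {
  "rows": [
    [[0,0,0,0,0,0,0.03],[0,0,0,0,0,0,0.034],[0,0,0,0,0,0,0.038],[0,0,0,0,0,0,0.042],[0,0,0,0,0,0,0.045],[0,0,-0.005,0,0,0,0.045],[0,0,-0.02,0,0,0,0.045],[0,0,-0.035,0,0,0,0.06],[0,0,-0.035,0,0,0,0.07],[0,0,-0.01,0,0,0,0.07]]
  ]
}}

```text
time_s: 24.95
tool_pos: [470.4, 247.4, 96.4]
tool_rot: [-0.297, 3.124, 0.003]
ft_force: [-0.2, -0.7, -0.0]
grip_width: 69.9
gripper_force: 0.0
```

```bash
python3 d.py 579.6 78.2 80;python3 -c "
from fit import *
shot('side','s7')
m=mask_of('blue_loupe','side',(466,248))
if m is not None: print(fit('blue_loupe',(466,248),{'side':m},z0=4,yaw=False))
"
```

```text
t 24.95 pos [470.4 247.4  96.4] closedir 100.9 tilt [0.0037 0.0025] q [-0.67  0.4   0.16  1.99 -0.09  0.76  1.29] grip 69.9 0.0 ft [-0.2 -0.7 -0. ]
tool shift [ -75.3 -186.8   16.4] len 202.0
(array([466.63796616, 245.21813202]), np.float64(0.06905239820480347))
```

Call:
{"name": "play_rows", "arguments": {
  "rows": [
    [[-0.0151,-0.0374,0.003,0,0,0,0.07],[-0.0151,-0.0374,0.003,0,0,0,0.07],[-0.0151,-0.0374,0.003,0,0,0,0.07],[-0.0151,-0.0374,0.003,0,0,0,0.07],[-0.0151,-0.0374,0.003,0,0,0,0.07],[0,0,0.02,0,0,0,0.07],[0,0,0.02,0,0,0,0.07],[0,0,0,0,0,0,0.07],[0,0,0,0,0,0,0.07],[0,0,0,0,0,0,0.07]]
  ]
}}

```text
time_s: 26.3
tool_pos: [578.9, 77.4, 39.5]
tool_rot: [-0.298, 3.126, 0.0]
ft_force: [-0.4, -0.3, -0.1]
grip_width: 70.2
gripper_force: 0.0
```

```bash
python3 d.py 579.6 78.2 -21
```

```text
t 26.3 pos [578.9  77.4  39.5] closedir 100.9 tilt [0.0011 0.0002] q [-0.33  0.56  0.18  1.89 -0.14  0.71  1.69] grip 70.2 0.0 ft [-0.4 -0.3 -0.1]
tool shift [-0.7  0.6 60.5] len 60.5
```

Call:
{"name": "play_rows", "arguments": {
  "rows": [
    [[-0.0005,0.0005,0.018,0,0,0,0.07],[0,0,0.018,0,0,0,0.07],[0,0,0.014,0,0,0,0.07],[0,0,0.01,0,0,0,0.07],[0,0,0,0,0,0,0.07],[0,0,0,0,0,0,0.04],[0,0,0,0,0,0,0.02],[0,0,0,0,0,0,0.015],[0,0,0,0,0,0,0.015],[0,0,0,0,0,0,0.015]]
  ]
}}

```text
time_s: 27.55
tool_pos: [579.5, 77.9, -20.2]
tool_rot: [-0.297, 3.126, 0.0]
ft_force: [-1.4, -0.6, 5.7]
grip_width: 28.6
gripper_force: 60.1
```

```bash
python3 d.py 439.8 -260.3 80
```

```text
t 27.55 pos [579.5  77.9 -20.2] closedir 100.9 tilt [0.0013 0.0004] q [-0.31  0.66  0.15  1.9  -0.17  0.6   1.71] grip 28.6 60.1 ft [-1.4 -0.6  5.7]
tool shift [ 200.8 -305.8 -100.5] len 379.4
```

Call:
{"name": "play_rows", "arguments": {
  "rows": [
    [[0,0,-0.015,0,0,0,0.015],[0,0,-0.03,0,0,0,0.015],[0,0,-0.035,0,0,0,0.015],[0,0,-0.02,0,0,0,0.015],[0.013,-0.02,0,0,0,0,0.015],[0.025,-0.038,0,0,0,0,0.015],[0.025,-0.038,0,0,0,0,0.015],[0.025,-0.038,0,0,0,0,0.015],[0.025,-0.038,0,0,0,0,0.015],[0.025,-0.038,0,0,0,0,0.015]]
  ]
}}

```text
time_s: 28.8
tool_pos: [480.1, -156.8, 78.1]
tool_rot: [0.295, -3.126, -0.0]
ft_force: [0.1, -0.4, -1.7]
grip_width: 28.5
gripper_force: 59.6
```

Call:
{"name": "play_rows", "arguments": {
  "rows": [
    [[0.025,-0.038,0,0,0,0,0.015],[0.025,-0.038,0,0,0,0,0.015],[0.01,-0.018,0,0,0,0,0.015],[0,0,0,0,0,0,0.015],[0,0,0.02,0,0,0,0.015],[0,0,0.025,0,0,0,0.015],[0,0,0.02,0,0,0,0.015],[0,0,0,0,0,0,0.015],[0,0,0,0,0,0,0.015],[0,0,0,0,0,0,0.015]]
  ]
}}

```text
time_s: 30.05
tool_pos: [442.4, -258.2, 14.7]
tool_rot: [-0.298, 3.126, -0.001]
ft_force: [-0.3, -0.6, -1.3]
grip_width: 28.4
gripper_force: 59.6
```

```bash
python3 d.py 439.8 -260.3 -16.2; python3 -c "
from fit import *
p=robot.sense()['tool_pos'];shot('side','s8')
m=mask_of('movement_holder','side',(p[0],p[1]+20))
if m is not None: print(m.sum(),fit('movement_holder',(p[0],p[1],.19),{'side':m},z0=p[2]+20.2))
i=cv2.imread('pics/s8.png')[220:420,200:440];cv2.imwrite('pics/m8.png',cv2.resize(i,None,fx=2.8,fy=2.8))"
```

```text
t 30.05 pos [ 442.4 -258.2   14.7] closedir 100.9 tilt [ 0.0015 -0.0005] q [ 0.28  0.52  0.22  2.07 -0.2   0.58  2.41] grip 28.4 59.6 ft [-0.3 -0.6 -1.3]
tool shift [ 3.  -1.6 30.9] len 31.1
499 (array([ 4.39439599e+02, -2.59651092e+02,  2.85144254e-01]), np.float64(0.46016812324523926))
```

View pics/m8.png

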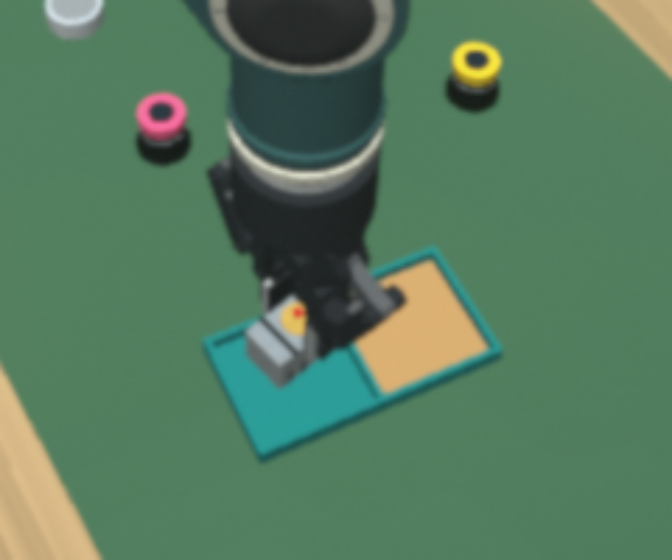

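Holder hangs level above the bare compartment. Lower it the last 31 mm.

Call:
{"name": "play_rows", "arguments": {
  "rows": [
    [[0.0015,-0.001,0.008,0,0,0,0.015],[0.0015,-0.0005,0.008,0,0,0,0.015],[0,0,0.006,0,0,0,0.015],[0,0,0.003,0,0,0,0.015],[0,0,0.002,0,0,0,0.015],[0,0,0.001,0,0,0,0.015],[0,0,0.001,0,0,0,0.015],[0,0,0,0,0,0,0.015],[0,0,0,0,0,0,0.015],[0,0,0,0,0,0,0.015]]
  ]
}}

```text
time_s: 31.4
tool_pos: [439.1, -260.2, -15.0]
tool_rot: [-0.298, 3.127, -0.0]
ft_force: [-0.0, 0.2, -2.2]
grip_width: 28.2
gripper_force: 59.6
```

Call:
{"name": "play_rows", "arguments": {
  "rows": [
    [[0,0,0.0005,0,0,0,0.015],[0,0,0.0005,0,0,0,0.015],[0,0,0.0005,0,0,0,0.015],[0,0,0,0,0,0,0.015],[0,0,0,0,0,0,0.015],[0,0,0,0,0,0,0.015],[0,0,0,0,0,0,0.015],[0,0,0,0,0,0,0.015],[0,0,0,0,0,0,0.015],[0,0,0,0,0,0,0.015]]
  ]
}}

```text
time_s: 32.65
tool_pos: [439.0, -260.1, -16.2]
tool_rot: [-0.297, 3.127, 0.0]
ft_force: [-1.7, 1.5, 5.3]
grip_width: 28.6
gripper_force: 60.5
```

Contact; release, rise.

Call:
{"name": "play_rows", "arguments": {
  "rows": [
    [[0,0,0,0,0,0,0.03],[0,0,0,0,0,0,0.034],[0,0,0,0,0,0,0.038],[0,0,0,0,0,0,0.042],[0,0,0,0,0,0,0.045],[0,0,-0.005,0,0,0,0.045],[0,0,-0.02,0,0,0,0.045],[0,0,-0.035,0,0,0,0.06],[0,0,-0.035,0,0,0,0.07],[0,0,-0.01,0,0,0,0.07]]
  ]
}}

```text
time_s: 33.9
tool_pos: [440.4, -260.9, 90.7]
tool_rot: [-0.297, 3.124, -0.003]
ft_force: [1.2, 0.2, 0.2]
grip_width: 69.7
gripper_force: 0.0
```

```bash
python3 d.py 455.4 -63.5 80
```

```text
t 33.9 pos [ 440.4 -260.9   90.7] closedir 100.9 tilt [ 0.004  -0.0016] q [ 0.25  0.38  0.27  2.04 -0.15  0.73  2.37] grip 69.7 0.0 ft [1.2 0.2 0.2]
tool shift [-51.9 191.   10.5] len 198.2
```

Call:
{"name": "play_rows", "arguments": {
  "rows": [
    [[-0.0104,0.0382,0.002,0,0,0,0.07],[-0.0104,0.0382,0.002,0,0,0,0.07],[-0.0104,0.0382,0.002,0,0,0,0.07],[-0.0104,0.0382,0.002,0,0,0,0.07],[-0.0104,0.0382,0.002,0,0,0,0.07],[0,0,0.02,0,0,0,0.07],[0,0,0.015,0,0,0,0.07],[0,0,0,0,0,0,0.07],[0,0,0,0,0,0,0.07],[0,0,0,0,0,0,0.07]]
  ]
}}

```text
time_s: 35.15
tool_pos: [454.5, -63.2, 43.9]
tool_rot: [-0.296, 3.127, -0.0]
ft_force: [0.9, 0.1, 0.3]
grip_width: 69.8
gripper_force: 0.0
```

```bash
python3 d.py 455.4 -63.5 -16
```

```text
t 35.15 pos [454.5 -63.2  43.9] closedir 100.8 tilt [ 0.001  -0.0001] q [-0.1   0.39  0.2   2.18 -0.14  0.58  1.95] grip 69.8 0.0 ft [0.9 0.1 0.3]
tool shift [-0.7 -0.4 59.9] len 59.9
```

Call:
{"name": "play_rows", "arguments": {
  "rows": [
    [[-0.0005,-0.0005,0.018,0,0,0,0.07],[0,0,0.018,0,0,0,0.07],[0,0,0.014,0,0,0,0.07],[0,0,0.01,0,0,0,0.07],[0,0,0,0,0,0,0.07],[0,0,0,0,0,0,0.04],[0,0,0,0,0,0,0.02],[0,0,0,0,0,0,0.015],[0,0,0,0,0,0,0.015],[0,0,0,0,0,0,0.015]]
  ]
}}

```text
time_s: 36.4
tool_pos: [455.1, -63.1, -15.8]
tool_rot: [-0.297, 3.126, 0.0]
ft_force: [-1.3, 0.2, 5.5]
grip_width: 28.5
gripper_force: 58.7
```

```bash
python3 d.py 517.4 -268.0 85
```

```text
t 36.4 pos [455.1 -63.1 -15.8] closedir 100.9 tilt [0.001  0.0002] q [-0.07  0.51  0.16  2.19 -0.18  0.44  1.99] grip 28.5 58.7 ft [-1.3  0.2  5.5]
tool shift [ -22.6 -212.9 -100.8] len 236.7
```

Call:
{"name": "play_rows", "arguments": {
  "rows": [
    [[0,0,-0.015,0,0,0,0.015],[0,0,-0.03,0,0,0,0.015],[0,0,-0.035,0,0,0,0.015],[0,0,-0.02,0,0,0,0.015],[-0.0038,-0.035,0,0,0,0,0.015],[-0.0038,-0.036,0,0,0,0,0.015],[-0.0038,-0.036,0,0,0,0,0.015],[-0.0038,-0.036,0,0,0,0,0.015],[-0.0037,-0.035,0,0,0,0,0.015],[-0.0037,-0.035,0,0,0,0,0.015]]
  ]
}}

```text
time_s: 37.65
tool_pos: [517.4, -269.1, 84.5]
tool_rot: [-0.297, 3.127, -0.0]
ft_force: [0.4, 0.0, -0.1]
grip_width: 28.5
gripper_force: 59.2
```

Call:
{"name": "play_rows", "arguments": {
  "rows": [
    [[0,0,0,0,0,0,0.015],[0,0,0.02,0,0,0,0.015],[0,0,0.025,0,0,0,0.015],[0,0,0.02,0,0,0,0.015],[0,0,0.015,0,0,0,0.015],[0,0,0.008,0,0,0,0.015],[0,0,0.003,0,0,0,0.015],[0,0,0,0,0,0,0.015],[0,0,0,0,0,0,0.015],[0,0,0,0,0,0,0.015]]
  ]
}}

```text
time_s: 38.9
tool_pos: [517.4, -268.2, -7.2]
tool_rot: [-0.298, 3.127, -0.001]
ft_force: [-0.4, 0.6, -0.2]
grip_width: 28.3
gripper_force: 59.3
```

```bash
python3 d.py 517.4 -268 -11.8
```

```text
t 38.9 pos [ 517.4 -268.2   -7.2] closedir 100.9 tilt [ 0.0008 -0.0003] q [ 0.25  0.64  0.22  1.9  -0.22  0.62  2.37] grip 28.3 59.3 ft [-0.4  0.6 -0.2]
tool shift [-0.   0.2  4.6] len 4.6
```

Call:
{"name": "play_rows", "arguments": {
  "rows": [
    [[0,0,0.001,0,0,0,0.015],[0,0,0.001,0,0,0,0.015],[0,0,0.001,0,0,0,0.015],[0,0,0.001,0,0,0,0.015],[0,0,0.0005,0,0,0,0.015],[0,0,0,0,0,0,0.015],[0,0,0,0,0,0,0.015],[0,0,0,0,0,0,0.015],[0,0,0,0,0,0,0.015],[0,0,0,0,0,0,0.015]]
  ]
}}

```text
time_s: 40.15
tool_pos: [517.0, -268.1, -11.8]
tool_rot: [-0.297, 3.127, 0.0]
ft_force: [-2.9, 1.0, 4.8]
grip_width: 28.6
gripper_force: 59.8
```

Contact; release and rise, backing off to high.

Call:
{"name": "play_rows", "arguments": {
  "rows": [
    [[0,0,0,0,0,0,0.03],[0,0,0,0,0,0,0.034],[0,0,0,0,0,0,0.038],[0,0,0,0,0,0,0.042],[0,0,0,0,0,0,0.045],[0,0,-0.005,0,0,0,0.045],[0,0,-0.02,0,0,0,0.045],[0,0,-0.035,0,0,0,0.045],[0,0,-0.04,0,0,0,0.045],[0,0,-0.04,0,0,0,0.045]]
  ]
}}

```text
time_s: 41.4
tool_pos: [517.2, -268.2, 130.7]
tool_rot: [-0.297, 3.126, -0.001]
ft_force: [1.0, -0.3, -0.5]
grip_width: 45.0
gripper_force: 0.0
```

Call:
{"name": "play_rows", "arguments": {
  "rows": [
    [[0,0.04,-0.01,0,0,0,0.045],[0,0.05,-0.01,0,0,0,0.045],[0,0.05,0,0,0,0,0.045],[0,0.04,0,0,0,0,0.045],[0,0.02,0,0,0,0,0.045],[0,0,0,0,0,0,0.045],[0,0,0,0,0,0,0.045],[0,0,0,0,0,0,0.045],[0,0,0,0,0,0,0.045],[0,0,0,0,0,0,0.045]]
  ]
}}

```text
time_s: 42.65
tool_pos: [479.3, -72.2, 147.8]
tool_rot: [0.296, -3.127, 0.0]
ft_force: [0.3, 0.7, 0.7]
grip_width: 45.1
gripper_force: 0.0
```

```bash
python3 -c "
from fit import *
G={'pink_loupe':(517,-268,4),'movement_holder':(440,-260,4),'blue_loupe':(466,247,4),'case_cushion':(496,319,4),'yellow_loupe':(664,-133,0),'glass_jar':(687,131.5,0),'parts_tin':(454,71.6,0)}
T={'p':(478.6,-264.2,1.47+np.pi),'m':(478.6,-264.2,1.47+np.pi),'b':(481.2,283.4,-.41+np.pi),'c':(481.2,283.4,-.41+np.pi)}
ims={c:shot(c,c+'9') for c in('side','top')}
for n,g in G.items():
  for c in('side','top'):
    m=mask_of(n,c,g[:2])
    if m is None: continue
    v,f=fit(n,(*g[:2],.19) if 'holder' in n else g[:2],{c:m},z0=g[2],yaw='holder' in n)
    t=T.get(n[0]) if g[2] else None
    print(n,c,v.round(2),round(f,3),(R.from_euler('z',-t[2]).as_matrix()[:2,:2]@(v[:2]-t[:2])).round(1) if t else '')
a=ims['side'];i=np.hstack([cv2.resize(a[120:220,150:270],(400,333)),cv2.resize(a[290:390,260:380],(400,333))])
cv2.imwrite('pics/f.png',i[:,:,::-1])"
```

```text
pink_loupe side [ 518.57 -269.53] 0.08 [ 1.3 40.3]
pink_loupe top [ 517.15 -269.29] 0.071 [ 1.2 38.9]
movement_holder side [ 4.3952e+02 -2.6186e+02  2.0000e-01] 0.067 [  1.6 -39.1]
movement_holder top [ 4.3969e+02 -2.6111e+02  2.1000e-01] 0.098 [  0.8 -39. ]
blue_loupe side [466.74 245.59] 0.1 [-1.8 40.4]
blue_loupe top [463.94 245.06] 0.124 [ 0.5 42. ]
case_cushion side [496.86 315.5 ] 0.083 [ -1.6 -35.7]
case_cushion top [493.78 316.62] 0.168 [  1.7 -35.5]
yellow_loupe side [ 663.8  -133.48] 0.083 
yellow_loupe top [ 663.7 -132.5] 0.087 
glass_jar top [686.17 132.83] 0.177 
parts_tin side [455.29  70.81] 0.074 
parts_tin top [453.53  71.95] 0.079
```

View pics/f.png

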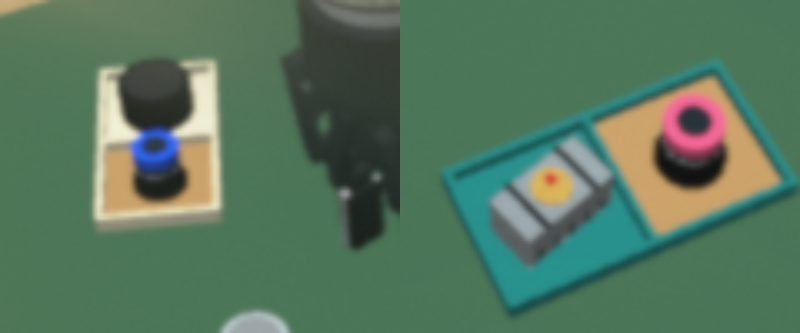

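All four pieces stand upright in the right compartments, within about 4 mm of centre, and the other items have not moved.

```bash
python3 -c "
from station import robot
print(robot.job_done())"
```

```text
the job is handed in; nothing more can be done
None
```

I handed the job in at about 43 s: all four pieces are set down upright in the right compartments, about 4 mm or less from centre by the cameras, and the yellow loupe, jar and tin have not moved; no verdict came back.

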